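# Start the dust extractor from its bench panel

## Task

Start the dust extractor from the panel on the bench, pressing with the closed fingers: push the slim round breaker plunger fully home, then tip the rocker over by pressing its raised end right down, then press the broad mushroom button fully in and let it come out again. Leave the square stop key unpressed, and do not lift or shift the loose things lying round the panel.

Things in the scene. Friction and masses are not known exactly. Their poses are not given: they have to be found in the camera images.
- panel: aluminium plate 110 x 300 x 6 mm screwed to the table, carrying four grey boxes in a row along its y axis, 66 mm apart (at y = -99, -33, 33 and 99 mm); which control stands in which place varies. Origin: centre of its underside, z up. All four boxes are turned with the panel.
- breaker_top (a point): centre of the top face of the slim round black plunger, 18 mm across, in a 32 mm steel collar 3 mm high. Sits in a grey box 80 mm (panel x) by 62 mm, its top 46 mm above the table; the plunger stands 16 mm above that when out and 8 mm when home.
- breaker (a joint): how far the plunger is pushed in, m: about 0 out, 0.008 fully home. Moves straight down, resists with about 3 N and stays where it is left.
- rocker_high_end (a point): top of the raised end of the black rocker paddle (34 mm wide, 64 mm long along the panel's x), 23.5 mm from the pivot towards panel +x, about 68 mm above the table at the start; the point goes down some 10 mm with the paddle. The pivot lies 10 mm above the box top, along the panel's y. Sits in a grey box 80 mm (panel x) by 62 mm, its top 46 mm above the table; the raised end at the start is always the one on panel +x; the other end rises as it goes down.
- rocker (a joint): rocker angle, rad: about 0 with the panel +x end up (off), 0.4 with that end right down (on). Takes about 2.5 N pressed down at rocker_high_end and stays where it is left.
- start_top (a point): centre of the slightly domed top of the broad round black mushroom button, 40 mm across. Sits in a grey box 80 mm (panel x) by 62 mm, its top 46 mm above the table; the button stands 20 mm above that.
- start (a joint): how far the mushroom button is in, m: 0 out, 0.006 fully in. Moves straight down on a spring (1.5 N at first, 4.5 N fully in) and springs back when let go.
- stop_top (a point): centre of the top face of the square black stop key, 30 x 30 mm, not to be pressed. Sits in a grey box 80 mm (panel x) by 62 mm, its top 46 mm above the table; the key stands 12 mm above that.
- stop (a joint): how far the square key is in, m: 0 out, 0.005 fully in, on a spring.
- sanding_block: cork sanding block 60 x 101 x 32 mm, loose on the table beyond the panel's -y end; origin: centre of its underside.
- felt_pen: grey and black felt pen 137 mm long, 13 mm thick, loose, lying just behind the panel (on its +x side), along it; origin: centre of its underside.
- tub: small open white tub 54 mm across, 37 mm high, loose, just behind the panel (on its +x side); origin: centre of its underside.

How it is judged:
By the outcome, as a careful person would: the job done as asked, in the order asked, and still so for the second after the job is handed in, with the robot touching nothing.
It also fails if it takes over 40 s, if anything falls off the work surface, if the arm or the gripper's body presses on something with over 40 N, if the wrist force passes 120 N, or if a joint passes its speed limit or range.

## Robot

A 6-joint arm with a two-finger parallel gripper is mounted at the origin on the work surface; the furniture and walls round the work are solid. World frame = base frame: x ahead of the robot, y to its left, z up, the work surface at z = 0. Lengths are in m, angles in rad, forces in N, time in s.
With the tool pointing down it reaches from about 0.4 to 0.925 m from the base axis. Payload 12.5 kg.
Tool frame: the origin (TCP) lies at the very end of the fingers, on their centre line; the grasp point (between the pads) lies 19 mm behind it (robot.grip_point_offset is the distance from the TCP to the grasp point, in m); z points along the fingers, y is the direction in which the jaws open and shut (so a half turn about z gives the same grasp; the last joint's range is limited). The gripper opens to 95 mm and grips with 3 to 60 N. Pads are 20 mm wide; open, the fingers measure 119 mm over their backs; the gripper's body (75 mm by 180 mm) begins 59 mm behind the grasp point.
Start: joints at [1.052, 0.491, 1.559, -0, 1.092, -0.106], TCP at [0.251, 0.573, 0.182] pointing down, gripper open.
Joint ranges: [-3.1, 3.1], [-0.84, 2.19], [0.05, 2.79], [-1.13, 4.28], [0.06, 2.93], [-2.69, 2.69]. Speed limits (rad/s): [2.22, 2.22, 2.79, 3.14, 3.14, 3.14].

## Interface

Orientations are given as [roll, pitch, yaw] about the fixed x, y, z axes, in that order (R = Rz(yaw) Ry(pitch) Rx(roll)).
In Python, from station import readout, viewer, finish_job, robot gives the robot as it stands.
- The arm moves only by the tool jog_arm, never from a script. Its argument "moves" is a list that holds one entry, the list of rows, each a list of 7 numbers: the turn, a rotation vector about the tool's x, y, z in degrees, then the shift along the tool's x, y, z in m, then the closure, from -1 (fully open) to 1 (shut). In form: [[[wx, wy, wz, x, y, z, fingers], ...]]. A call has 1 to 12 rows; each row shifts and turns the commanded pose from where the row before left it, along the tool's axes as they then stand; what a row does not reach is not made up. A row lasts 1/12 s, in which the tool goes at most 41.7 mm and 7.16 degrees, less where a joint would pass 70% of its speed; a pose out of reach is approached as far as the arm can. A call is refused whole if a number of a shift passes 0.0417 or a number of a turn 7.16, either way. A call with a gripper value outside its range is refused whole. The fingers move at their own pace and stop on an object; the grip force is fixed at half the most. Time passes only in rows, so rows that do not move let the fingers close. It gives the time, the measured TCP pose, the force and the opening at its end, in the units of the state.
- readout.read_state(): the state, without advancing time (a new reading comes with each control period).
- viewer.camera(name): name is "side" or "top" or "wrist"; returns (picture, depth): 420x560x3 uint8, blue, green, red; 420x560 float32, m along the optical axis (not along the pixel's ray), 0 where there is no reading.
- viewer.camera_params(name): a dict with "fx", "fy", "cx", "cy" (pixels), "eye" and "orientation" of the camera in the world; the wrist camera has in their place "hand_eye" (4x4, takes a point from camera to tool coordinates, whose origin is the TCP and whose axes are the flange's). Camera axes: x right, y up, looking along -z (the intrinsics and any distortion apply to the point x, -y, -z); pixel columns grow to the right and rows downward; lengths in m; the calibration is good to about 2 mm. A picture is of the moment at which its call begins: read the wrist's pose just before it. camera_params takes no time and is no camera call.
- finish_job(): hands the job in, once; it reports no verdict.
The state is a dict: "clock": time; "joint_positions": joint angles; "qd": joint speeds; "joint_torque": joint torques, N m; "ee_pos": TCP position; "tcp_rot": TCP orientation; "wrist_force": force on the tool from outside, world axes, zero at the start; "moment": the same for the moment, N m; "grip_width": finger opening in m.
Only numpy, scipy, OpenCV 4.12 (cv2) and the standard library are available. Lean on these libraries where they do the work, as an engineer would, in place of code of your own. Each camera call takes 0.05 s, during which the arm holds its last target. There are 200 camera calls.

## Working session

There is one attempt and no reset: what is moved stays moved. The work goes in short steps, Python scripts to look and compute and a tool call to move; the robot and the scene stay as the last step left them, time stands still between calls to the robot, and variables do not carry over. Pictures are saved under pics/ and viewed, about 8 in all and at most 12, crops included, and the job is handed in when it is done.

Besides the shell and the picture viewer there is one more tool, called as name(argument=value, ...) on one line, values as JSON. jog_arm: Moves the arm, as the interface text tells. Its arguments: {"type":"object","properties":{"moves":{"type":"array","items":{"type":"array","items":{"type":"array","items":{"type":"number"}}}}},"required":["moves"]}

```bash
mkdir -p pics; ls
cat > h.py <<'E'
import numpy as np, cv2
from station import readout, viewer, finish_job, robot
def snap(n):
    p,d=viewer.camera(n); return p,d,viewer.camera_params(n)
E
python3 - <<'E'
from h import *
s=readout.read_state(); print(s)
for n in ("top","side"):
    p,d,c=snap(n); print(n,c); cv2.imwrite(f"pics/{n}0.png",p); np.savez(f"{n}0.npz",p=p,d=d)
E
```

```text
pics
{'clock': 0.0, 'joint_positions': array([ 1.05241458e+00,  4.91550195e-01,  1.55946096e+00, -5.15951508e-05,
        1.09167999e+00, -1.05540589e-01]), 'qd': array([-7.71601412e-04,  1.32837392e-03,  7.17937402e-04, -6.29405979e-04,
       -3.67208010e-04,  5.15084024e-05]), 'joint_torque': array([ 2.57435444e-03, -6.12654305e+01, -2.58176994e+01,  6.93764328e-02,
        4.82794200e-02, -5.27550833e-05]), 'ee_pos': array([0.25057618, 0.57226299, 0.18166362]), 'tcp_rot': array([-3.14049545e+00, -7.02153707e-05,  2.72877527e+00]), 'wrist_force': array([-4.61460970e-01,  1.08480235e-04, -7.11224172e-01]), 'moment': array([ 0.02566462,  0.00478523, -0.02903661]), 'grip_width': 0.09499828367287542}
top {'fx': 510.6232159137037, 'fy': 510.6232159137037, 'cx': 281.4887315841248, 'cy': 210.01226853673055, 'eye': array([0.40294722, 0.02934439, 1.04508487]), 'orientation': array([ 0.1112094 , -0.01033574, -1.59948881])}
side {'fx': 385.17091021499766, 'fy': 385.17091021499766, 'cx': 287.24194498132465, 'cy': 209.6544366826451, 'eye': array([ 0.29633943, -0.62429156,  0.55381498]), 'orientation': array([ 0.94128763, -0.02133982, -0.31803371])}
```

View pics/top0.png

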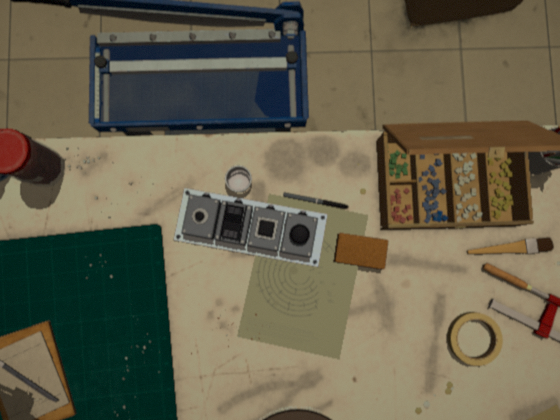

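View pics/side0.png

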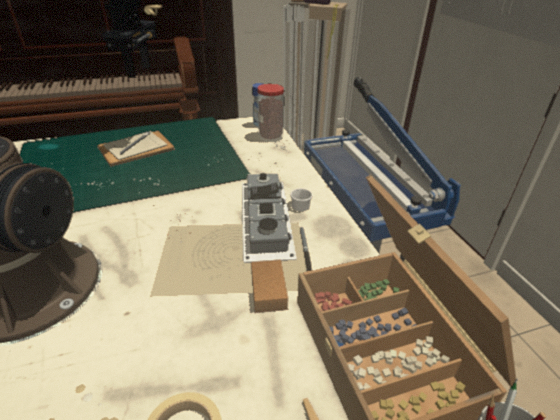

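The top view shows, from left (+y) to right: breaker (200,215), rocker (233,223), stop (267,229), start (300,235). The tub is at (238,180), the pen at (315,200) and the block at (362,251).

```bash
cat >> h.py <<'E'
from scipy.spatial.transform import Rotation as Ro
def ray(c,px,z=None,d=None):
    R=Ro.from_euler('xyz',c['orientation']).as_matrix(); px=np.atleast_2d(np.float64(px))
    v=np.c_[(px[:,0]-c['cx'])/c['fx'],-(px[:,1]-c['cy'])/c['fy'],-np.ones(len(px))]@R.T
    t=(z-c['eye'][2])/v[:,2] if d is None else np.asarray(d)
    return c['eye']+v*t[:,None]
E
python3 - <<'E'
from h import *
f=np.load('top0.npz');p,d=f['p'],f['d'];c=viewer.camera_params('top')
print(c.keys())
# depth height map
v,u=np.mgrid[0:420,0:560]
P=ray(c,np.c_[u.ravel(),v.ravel()],d=d.ravel()).reshape(420,560,3)
for n,(x,y) in dict(breaker=(200,215),rocker=(235,210),rocklo=(232,235),stop=(267,229),start=(300,235),table=(290,290),box=(212,235),block=(362,251),paper=(240,180)).items(): print(n,P[y,x].round(4),d[y,x])
roi=(slice(160,290),slice(165,345))
m=np.zeros((420,560),np.uint8); h=P[...,2]
m[roi]=((h[roi]>0.036)&(h[roi]<0.054)).astype(np.uint8)*255
cs,_=cv2.findContours(m,cv2.RETR_EXTERNAL,cv2.CHAIN_APPROX_NONE)
for k in cs:
    if cv2.contourArea(k)>300:
        q=k[:,0]; w=ray(c,q,0.046)[:,:2].astype(np.float32); print('h',cv2.minAreaRect(w),len(q),cv2.minAreaRect(k))
hsv=cv2.cvtColor(p,cv2.COLOR_BGR2HSV)
print(p[240,185],p[215,178],p[228,215],p[290,230])
crop=cv2.resize(p[160:290,165:345],None,fx=4.4,fy=4.4,interpolation=cv2.INTER_CUBIC); cv2.imwrite('pics/crop.png',crop)
E
```

```text
dict_keys(['fx', 'fy', 'cx', 'cy', 'eye', 'orientation'])
breaker [0.5069 0.1734 0.0638] 0.9847575
rocker [0.5141 0.1055 0.0688] 0.98143035
rocklo [0.4671 0.1132 0.0555] 0.989402
stop [0.4768 0.0451 0.0553] 0.9916086
start [ 0.4629 -0.0182  0.0633] 0.9829556
table [0.356  0.0027 0.0012] 1.0325158
box [0.469  0.1535 0.0421] 1.002355
block [ 0.4296 -0.1412  0.034 ] 1.0099794
paper [0.5833 0.099  0.0051] 1.0524824
h ((0.4641380310058594, -0.01662231981754303), (0.061836544424295425, 0.08009134978055954), 77.65111541748047) 135 ((298.7773132324219, 235.02076721191406), (31.636198043823242, 40.7891960144043), 10.619654655456543)
h ((0.47797808051109314, 0.04743065685033798), (0.06171569228172302, 0.07993718981742859), 77.78473663330078) 137 ((265.89617919921875, 228.8867950439453), (31.4519100189209, 40.72776794433594), 10.619654655456543)
h ((0.49163421988487244, 0.11125996708869934), (0.062157854437828064, 0.08000679314136505), 77.87203979492188) 139 ((233.10182189941406, 222.89068603515625), (31.76532745361328, 40.854705810546875), 10.954063415527344)
h ((0.5054307579994202, 0.1753588318824768), (0.06291928887367249, 0.07967512309551239), 78.05400848388672) 136 ((200.34613037109375, 216.76922607421875), (31.96692657470703, 40.98826599121094), 11.309932708740234)
[131 138 135] [124 143 148] [23 27 28] [121 152 164]
```

View pics/crop.png

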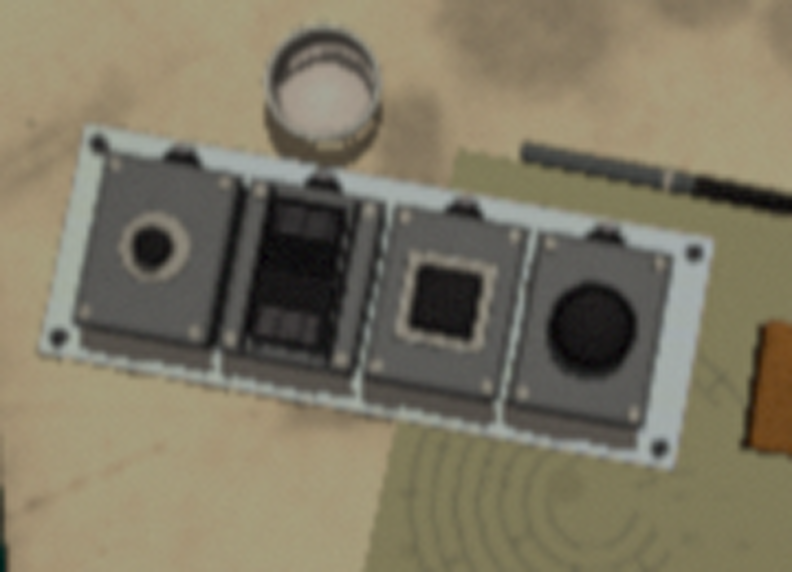

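All four boxes measure 62 x 80 mm at the 46 mm plane, with 65.3 mm spacing (66 expected) and panel yaw of about -12.2°. I'm turning the tool to line up with the panel (tool x = -panel x, tool y = +panel y), shutting the fingers and travelling.

jog_arm(moves=[[[0,0,-5.7,0,0,0,1],[0,0,-5.7,0,0,0,1],[0,0,0,-0.02,-0.02,0,1],[0,0,0,-0.02,-0.02,0,1],[0,0,0,-0.02,-0.02,0,1],[0,0,0,-0.02,-0.02,0,1],[0,0,0,-0.02,-0.02,0,1],[0,0,0,-0.02,-0.02,0,1],[0,0,0,-0.02,-0.02,0,1],[0,0,0,-0.02,-0.02,0,1],[0,0,0,-0.02,-0.02,0,1],[0,0,0,-0.02,-0.02,0,1]]])

```text
clock: 1.1
ee_pos: [0.4041, 0.3333, 0.1821]
tcp_rot: [-3.141, -0.0, 2.928]
wrist_force: [-0.4, 0.9, 0.3]
grip_width: 0.0207
```

```bash
cat > go.py <<'E'
from h import *
yaw=np.radians(-12.2); px=np.array([np.cos(yaw),np.sin(yaw)]); py=np.array([-px[1],px[0]])
f=np.load('top0.npz');p=f['p'];c=viewer.camera_params('top')
def disc(x,y,r,z,lim=45):
    g=p[y-r:y+r+1,x-r:x+r+1].max(2); m=(g<lim).astype(np.uint8)
    k=max(cv2.findContours(m,cv2.RETR_EXTERNAL,cv2.CHAIN_APPROX_NONE)[0],key=cv2.contourArea)
    (u,v),rad=cv2.minEnclosingCircle(k); return ray(c,(u+x-r,v+y-r),z)[0], 2*rad*z and 2*rad*.985/510
print('breaker',disc(199,216,6,.062),'start',disc(300,234,13,.066))
s=readout.read_state(); R=Ro.from_euler('xyz',s['tcp_rot']).as_matrix()
print(s['clock'],s['ee_pos'],s['tcp_rot'],s['grip_width'],s['wrist_force'])
for n,t in dict(breaker=(.5054,.1754,.062),rocker=(.5146,.1063,.068),start=(.4641,-.0166,.066)).items():
    print(n,(R.T@(np.array(t)-s['ee_pos'])).round(4))
E
python3 go.py
```

```text
breaker (array([0.50524292, 0.1757384 , 0.062     ]), 0.016140318982741413) start (array([ 0.46394267, -0.01599336,  0.066     ]), 0.040316646781622195)
1.1 [0.40414375 0.33334063 0.18206078] [-3.14135645e+00 -3.12302527e-04  2.92784850e+00] 0.020679986831313987 [-0.37128993  0.85735245  0.32631239]
breaker [-0.1325 -0.1328  0.1201]
rocker [-0.1561 -0.1984  0.1141]
start [-0.1329 -0.3292  0.1161]
```

jog_arm(moves=[[[0,0,0,-0.019,-0.019,0.01,1],[0,0,0,-0.019,-0.019,0.01,1],[0,0,0,-0.019,-0.019,0.01,1],[0,0,0,-0.019,-0.019,0.01,1],[0,0,0,-0.019,-0.019,0.01,1],[0,0,0,-0.019,-0.019,0.01,1],[0,0,0,-0.019,-0.019,0.01,1],[0,0,0,0,0,0.01,1],[0,0,0,0,0,0,1],[0,0,0,0,0,0,1],[0,0,0,0,0,0,1]]])

```text
clock: 2.02
ee_pos: [0.5051, 0.1773, 0.1026]
tcp_rot: [3.141, 0.0, 2.929]
wrist_force: [-1.5, -0.1, 0.3]
grip_width: 0.0003
```

```bash
python3 go.py
python3 - <<'E'
from h import *
p,d,c=snap('wrist'); cv2.imwrite('pics/w1.png',p); print(c)
E
```

```text
breaker (array([0.50524292, 0.1757384 , 0.062     ]), 0.016140318982741413) start (array([ 0.46394267, -0.01599336,  0.066     ]), 0.040316646781622195)
2.0167 [0.50507719 0.17726464 0.10260542] [3.14140129e+00 3.02381625e-05 2.92869499e+00] 0.0002982356835325353 [-1.52243619 -0.14902147  0.2809398 ]
breaker [-0.0007 -0.0018  0.0406]
rocker [-0.0243 -0.0674  0.0346]
start [-0.0009 -0.1982  0.0366]
{'fx': 340.0124994503201, 'fy': 340.0124994503201, 'cx': 278.09530877717077, 'cy': 208.07125266882682, 'hand_eye': array([[ 4.95503447e-04,  9.59615059e-01,  2.81316002e-01,
         7.88634989e-02],
       [ 9.99999778e-01, -3.50452990e-04, -5.65923623e-04,
        -1.94751290e-04],
       [-4.44480797e-04,  2.81316220e-01, -9.59615020e-01,
        -2.03324247e-01],
       [ 0.00000000e+00,  0.00000000e+00,  0.00000000e+00,
         1.00000000e+00]])}
```

View pics/w1.png

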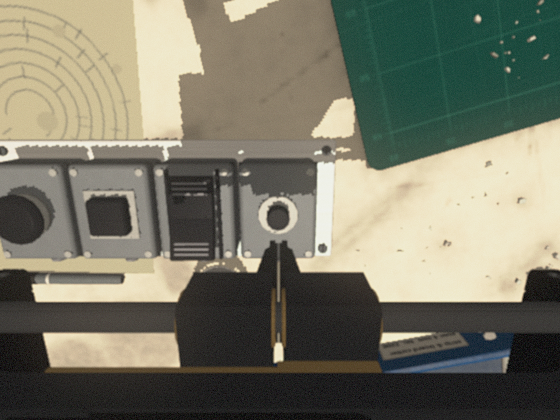

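The wrist view puts the plunger (278,216) at tool (0.001, 0.000), within 2 mm of the top view's estimate. Going down.

jog_arm(moves=[[[0,0,0,0,-0.001,0.012,1],[0,0,0,0,0,0.012,1],[0,0,0,0,0,0.01,1],[0,0,0,0,0,0.003,1],[0,0,0,0,0,0.003,1],[0,0,0,0,0,0.003,1],[0,0,0,0,0,0.002,1],[0,0,0,0,0,0,1],[0,0,0,0,0,0,1]]])

```text
clock: 2.82
ee_pos: [0.5054, 0.1755, 0.0574]
tcp_rot: [3.141, 0.0, 2.928]
wrist_force: [0.6, -0.2, 0.2]
grip_width: 0.0005
```

jog_arm(moves=[[[0,0,0,0,0,0.001,1],[0,0,0,0,0,0.001,1],[0,0,0,0,0,0.001,1],[0,0,0,0,0,0.001,1]]])

```text
clock: 3.15
ee_pos: [0.5053, 0.1755, 0.0532]
tcp_rot: [3.141, 0.0, 2.928]
wrist_force: [0.0, 0.5, -0.6]
grip_width: 0.0005
```

jog_arm(moves=[[[0,0,0,0,0,0.001,1],[0,0,0,0,0,0,1]]])

```text
clock: 3.32
ee_pos: [0.5052, 0.1755, 0.052]
tcp_rot: [-3.142, -0.0, 2.928]
wrist_force: [-0.1, 1.1, -0.3]
grip_width: 0.0005
```

Run:
```python
from h import *
s=readout.read_state(); print(s['ee_pos'],s['wrist_force'],s['moment'])
p,d,c=snap('wrist'); s2,_,_=snap('side'); cv2.imwrite('pics/w2.png',np.hstack([p[120:300,150:430],cv2.resize(s2[150:270,210:340],(195,180))]))
s=readout.read_state(); print(s['ee_pos'],s['wrist_force'],s['moment'])
```

```text
[0.50519807 0.17546748 0.05204861] [-0.08787681  1.1198586  -0.29588869] [-0.00780278 -0.00128694 -0.00539853]
[0.50525851 0.17547405 0.05218544] [-0.03150292 -0.23802375 -0.18350044] [-0.02090898 -0.00284841 -0.00495231]
```

View pics/w2.png

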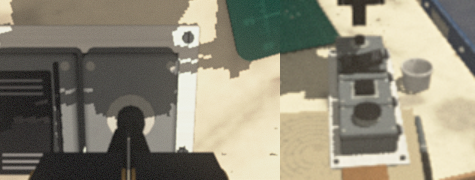

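Run:
```python
from h import *
s=readout.read_state(); p,d,c=snap('wrist'); H=c['hand_eye']
v,u=np.mgrid[0:420,0:560]
X=np.stack([(u-c['cx'])/c['fx']*d,-(v-c['cy'])/c['fy']*d,-d],-1)@H[:3,:3].T+H[:3,3]
np.save('X.npy',X)
R=Ro.from_euler('xyz',s['tcp_rot']).as_matrix(); W=X@R.T+s['ee_pos']
h=W[...,2]
for n,(a,b,e,f) in dict(boxL=(235,255,190,220),boxR=(295,310,190,205),table=(400,500,200,260),plate=(200,300,146,150)).items():
    k=h[e:f,a:b][d[e:f,a:b]>0]; print(n,np.median(k).round(4),k.std().round(4))
for r in range(212,275,4): print(r,W[r,278].round(4),X[r,278].round(4), W[r,262,2].round(4))
```

```text
boxL 0.047 0.0007
boxR 0.047 0.0006
table 0.0011 0.0006
plate 0.0067 0.0007
212 [0.4904 0.1786 0.0473] [ 0.0152 -0.0001  0.0049] 0.0464
216 [0.4921 0.1782 0.0501] [ 0.0134 -0.0001  0.0021] 0.0461
220 [0.4948 0.1776 0.0498] [ 0.0107 -0.0001  0.0023] 0.046
224 [0.4974 0.1771 0.05  ] [ 0.008  -0.0001  0.0022] 0.0503
228 [0.4987 0.1768 0.0538] [ 0.0067 -0.0001 -0.0016] 0.049
232 [0.4985 0.1768 0.0616] [ 0.0069 -0.0001 -0.0094] 0.0514
236 [0.5004 0.1764 0.0632] [ 0.0049 -0.0001 -0.0111] 0.05
240 [0.5031 0.1758 0.0628] [ 0.0022 -0.0001 -0.0106] 0.0493
244 [0.4957 0.1774 0.0875] [ 0.0097 -0.0001 -0.0353] 0.051
248 [0.4959 0.1774 0.0924] [ 0.0095 -0.0001 -0.0402] 0.0506
252 [0.4957 0.1774 0.098 ] [ 0.0097 -0.0001 -0.0458] 0.0501
256 [0.4965 0.1772 0.101 ] [ 0.0089 -0.0001 -0.0488] 0.0463
260 [0.4962 0.1773 0.1065] [ 0.0093 -0.0001 -0.0543] 0.11
264 [0.496  0.1773 0.1111] [ 0.0094 -0.0001 -0.0589] 0.1147
268 [0.4957 0.1774 0.1159] [ 0.0098 -0.0001 -0.0637] 0.1184
272 [0.4958 0.1774 0.1196] [ 0.0096 -0.0001 -0.0674] 0.1684
```

No force at TCP z = 0.052, and the wrist depth still shows the plunger top at about 0.063, so it has not been pressed. I'll take a closer look at the fingertip.

Run:
```python
from h import *
p,d,c=snap('wrist'); s2,ds,cs=snap('side'); a=p[190:290,228:328]; 
# project TCP into side
s=readout.read_state();R=Ro.from_euler('xyz',cs['orientation']).as_matrix()
def pr(w):
    q=(w-cs['eye'])@R; return cs['cx']-cs['fx']*q[0]/q[2], cs['cy']+cs['fy']*q[1]/q[2]
print(pr(s['ee_pos']),pr(s['ee_pos']+[0,0,.03]))
u,v=map(int,pr(s['ee_pos']))
b=s2[v-50:v+30,u-40:u+40]
f=lambda i:np.clip(cv2.resize(i,(390,390),interpolation=cv2.INTER_CUBIC).astype(float)*1.8,0,255)
cv2.imwrite('pics/w3.png',np.hstack([f(a),f(b)])); print(u,v)
```

```text
(np.float64(262.27168760161607), np.float64(177.0852946011238)) (np.float64(262.06573799801976), np.float64(166.58148517019936))
262 177[ WARN:0@0.759] global loadsave.cpp:1063 imwrite_ Unsupported depth image for selected encoder is fallbacked to CV_8U.
```

View pics/w3.png

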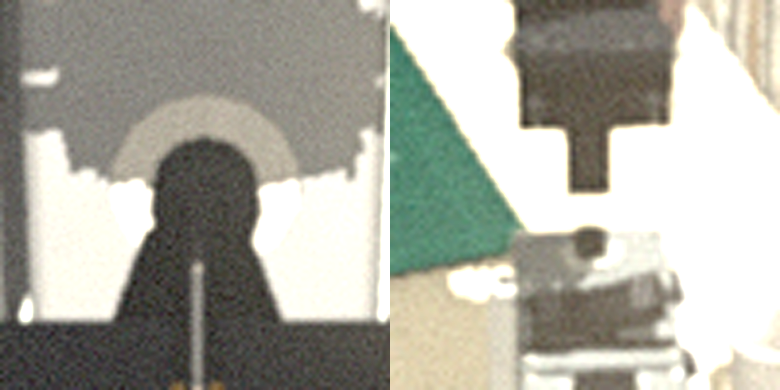

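The side view shows the true finger end about 31 mm above the reported TCP. It is correctly centred over the plunger, which is still out. I'll carry on down by force, with contact expected near reported z = 0.031.

jog_arm(moves=[[[0,0,0,0,0,0.008,1],[0,0,0,0,0,0.006,1],[0,0,0,0,0,0.002,1],[0,0,0,0,0,0.002,1],[0,0,0,0,0,0.002,1],[0,0,0,0,0,0.002,1]]])

```text
clock: 4.07
ee_pos: [0.5053, 0.1755, 0.03]
tcp_rot: [3.142, 0.0, 2.928]
wrist_force: [0.3, 0.5, 0.1]
grip_width: 0.0003
```

jog_arm(moves=[[[0,0,0,0,0,0.001,1],[0,0,0,0,0,0.001,1],[0,0,0,0,0,0.001,1]]])

```text
clock: 4.32
ee_pos: [0.5053, 0.1755, 0.0274]
tcp_rot: [3.141, 0.0, 2.928]
wrist_force: [-1.0, -0.8, 2.8]
grip_width: 0.0003
```

jog_arm(moves=[[[0,0,0,0,0,0.001,1],[0,0,0,0,0,0.001,1]]])

```text
clock: 4.48
ee_pos: [0.5053, 0.1755, 0.0253]
tcp_rot: [3.141, 0.0, 2.928]
wrist_force: [-1.2, -0.9, 2.8]
grip_width: 0.0006
```

Contact at 2.8 N, the plunger's resistance. I'll continue to the stop.

jog_arm(moves=[[[0,0,0,0,0,0.001,1],[0,0,0,0,0,0.001,1],[0,0,0,0,0,0.001,1]]])

```text
clock: 4.73
ee_pos: [0.5053, 0.1755, 0.0222]
tcp_rot: [3.142, 0.0, 2.928]
wrist_force: [-1.4, -0.8, 2.5]
grip_width: 0.0007
```

jog_arm(moves=[[[0,0,0,0,0,0.001,1],[0,0,0,0,0,0,1]]])

```text
clock: 4.9
ee_pos: [0.5053, 0.1755, 0.0218]
tcp_rot: [3.141, 0.0, 2.928]
wrist_force: [-3.5, -0.7, 10.9]
grip_width: 0.0001
```

jog_arm(moves=[[[0,0,0,0,0,0.001,1],[0,0,0,0,0,0,1],[0,0,0,0,0,0,1]]])

```text
clock: 5.15
ee_pos: [0.5054, 0.1755, 0.0217]
tcp_rot: [3.141, 0.001, 2.928]
wrist_force: [-6.3, -2.4, 23.1]
grip_width: 0.0005
```

jog_arm(moves=[[[0,0,0,0,0,-0.017,1],[0,0,0,0,0,-0.017,1],[0,0,0,0,0,-0.016,1],[0,0,0,-0.006,-0.016,0,1],[0,0,0,-0.006,-0.0167,0,1],[0,0,0,-0.006,-0.0165,0,1],[0,0,0,-0.0055,-0.0165,0,1],[0,0,0,0,0,0,1],[0,0,0,0,0,0,1]]])

```text
clock: 5.9
ee_pos: [0.5144, 0.1059, 0.0701]
tcp_rot: [3.141, 0.0, 2.926]
wrist_force: [1.0, 0.3, -0.3]
grip_width: 0.0005
```

```bash
cat > wd.py <<'E'
from h import *
s=readout.read_state(); p,d,c=snap('wrist'); H=c['hand_eye']
v,u=np.mgrid[0:420,0:560]
X=np.stack([(u-c['cx'])/c['fx']*d,-(v-c['cy'])/c['fy']*d,-d],-1)@H[:3,:3].T+H[:3,3]
R=Ro.from_euler('xyz',s['tcp_rot']).as_matrix(); W=X@R.T+s['ee_pos']
yaw=np.radians(-12.2); C=np.array([.4848,.0794])
L=np.stack([(W[...,0]-C[0])*np.cos(yaw)+(W[...,1]-C[1])*np.sin(yaw),-(W[...,0]-C[0])*np.sin(yaw)+(W[...,1]-C[1])*np.cos(yaw)],-1)
print(s['clock'],s['ee_pos'],s['wrist_force'])
def H_(x,y,r=.004):
    k=(abs(L[...,0]-x)<r)&(abs(L[...,1]-y)<r)&(W[...,2]<.075)&(d>0); return (np.median(W[k][:,2]).round(4),k.sum()) if k.any() else None
for n,(x,y) in dict(breaker=(0,.099),rock_hi=(.0235,.033),rock_lo=(-.0235,.033),rock_mid=(0,.033),stop=(0,-.033),start=(0,-.099)).items(): print(n,H_(x,y))
cv2.imwrite('pics/w_%d.png'%(s['clock']*100),p)
E
python3 wd.py
```

```text
5.9 [0.51443583 0.10589763 0.07010522] [ 0.95578972  0.26424579 -0.30817513]
breaker (np.float64(0.055), np.int64(147))
rock_hi (np.float64(0.0667), np.int64(143))
rock_lo (np.float64(0.0589), np.int64(155))
rock_mid (np.float64(0.0604), np.int64(151))
stop (np.float64(0.059), np.int64(145))
start (np.float64(0.0666), np.int64(152))
```

The breaker measures 0.055 m (0.054 home, with depth bias of about +1 mm), so it is home. Now the rocker: the tip is at about 0.102 and contact is expected about 34 mm down.

jog_arm(moves=[[[0,0,0,0,0,0.012,1],[0,0,0,0,0,0.012,1],[0,0,0,0,0,0.006,1],[0,0,0,0,0,0.002,1],[0,0,0,0,0,0.002,1],[0,0,0,0,0,0.0015,1],[0,0,0,0,0,0.0015,1]]])

```text
clock: 6.53
ee_pos: [0.5148, 0.1066, 0.0337]
tcp_rot: [3.141, 0.001, 2.928]
wrist_force: [0.9, 1.2, 1.9]
grip_width: 0.0003
```

jog_arm(moves=[[[0,0,0,0,0,0.001,1],[0,0,0,0,0,0.001,1],[0,0,0,0,0,0.001,1]]])

```text
clock: 6.78
ee_pos: [0.5148, 0.1063, 0.0305]
tcp_rot: [3.141, 0.001, 2.928]
wrist_force: [2.2, 0.6, 2.3]
grip_width: 0.0004
```

jog_arm(moves=[[[0,0,0,0,0,0.001,1],[0,0,0,0,0,0.001,1]]])

```text
clock: 6.95
ee_pos: [0.5145, 0.1062, 0.0283]
tcp_rot: [3.141, 0.0, 2.928]
wrist_force: [2.5, -1.4, 2.3]
grip_width: 0.0
```

jog_arm(moves=[[[0,0,0,0,0,0.001,1],[0,0,0,0,0,0.001,1]]])

```text
clock: 7.12
ee_pos: [0.5145, 0.1062, 0.0263]
tcp_rot: [3.141, 0.0, 2.928]
wrist_force: [2.3, -1.7, 5.5]
grip_width: 0.0006
```

jog_arm(moves=[[[0,0,0,0,0,0.001,1],[0,0,0,0,0,0,1]]])

```text
clock: 7.28
ee_pos: [0.5146, 0.1062, 0.0257]
tcp_rot: [3.141, 0.001, 2.928]
wrist_force: [0.9, -0.5, 10.2]
grip_width: 0.0001
```

jog_arm(moves=[[[0,0,0,0,0,0.001,1],[0,0,0,0,0,0,1]]])

```text
clock: 7.45
ee_pos: [0.5147, 0.1062, 0.0254]
tcp_rot: [3.141, 0.001, 2.928]
wrist_force: [-1.2, -1.5, 19.5]
grip_width: 0.0005
```

jog_arm(moves=[[[0,0,0,0,0,-0.016,1],[0,0,0,0,0,-0.016,1],[0,0,0,0,0,-0.014,1],[0,0,0,0.003,-0.0163,0,1],[0,0,0,0.003,-0.0163,0,1],[0,0,0,0.003,-0.0163,0,1],[0,0,0,0.003,-0.0163,0,1],[0,0,0,0.003,-0.0163,0,1],[0,0,0,0.003,-0.0163,0,1],[0,0,0,0.003,-0.0163,0,1],[0,0,0,0.0027,-0.0163,0,1],[0,0,0,0,0,0,1]]])

```text
clock: 8.45
ee_pos: [0.4619, -0.0176, 0.0699]
tcp_rot: [-3.141, -0.002, 2.926]
wrist_force: [-0.3, 0.1, 1.0]
grip_width: 0.0001
```

```bash
python3 wd.py; ls pics
```

```text
8.45 [ 0.46189124 -0.01758122  0.06985324] [-0.28785493  0.09238558  0.97781706]
breaker None
rock_hi (np.float64(0.0585), np.int64(113))
rock_lo (np.float64(0.0685), np.int64(166))
rock_mid (np.float64(0.0611), np.int64(117))
stop (np.float64(0.0591), np.int64(129))
start (np.float64(0.0667), np.int64(122))
crop.png
side0.png
top0.png
w1.png
w2.png
w3.png
w_590.png
w_844.png
```

The rocker has flipped: the heights have swapped, with the +x end at 0.0585 and the other at 0.0685. Now the mushroom button.

jog_arm(moves=[[[0,0,0,0,0,0.012,1],[0,0,0,0,0,0.012,1],[0,0,0,0,0,0.008,1],[0,0,0,0,0,0.002,1],[0,0,0,0,0,0.002,1],[0,0,0,0,0,0.001,1],[0,0,0,0,0,0.001,1]]])

```text
clock: 9.08
ee_pos: [0.4635, -0.0159, 0.0324]
tcp_rot: [3.141, 0.0, 2.928]
wrist_force: [-1.2, 0.4, 1.4]
grip_width: 0.0003
```

jog_arm(moves=[[[0,0,0,0,0,0.001,1],[0,0,0,0,0,0.001,1],[0,0,0,0,0,0.001,1]]])

```text
clock: 9.33
ee_pos: [0.4636, -0.016, 0.0294]
tcp_rot: [3.141, 0.001, 2.928]
wrist_force: [0.6, 2.2, 2.9]
grip_width: 0.0007
```

jog_arm(moves=[[[0,0,0,0,0,0.001,1],[0,0,0,0,0,0,1]]])

```text
clock: 9.5
ee_pos: [0.4636, -0.0161, 0.0283]
tcp_rot: [3.141, 0.0, 2.928]
wrist_force: [0.6, 2.8, 4.2]
grip_width: 0.0001
```

jog_arm(moves=[[[0,0,0,0,0,0.001,1],[0,0,0,0,0,0.001,1]]])

```text
clock: 9.67
ee_pos: [0.4637, -0.0161, 0.0268]
tcp_rot: [3.141, 0.001, 2.928]
wrist_force: [-5.3, 3.9, 30.6]
grip_width: 0.0007
```

jog_arm(moves=[[[0,0,0,0,0,0.001,1],[0,0,0,0,0,0,1],[0,0,0,0,0,0,1]]])

```text
clock: 9.92
ee_pos: [0.4638, -0.0161, 0.0268]
tcp_rot: [3.141, 0.002, 2.928]
wrist_force: [-6.8, 3.9, 32.8]
grip_width: 0.0003
```

The button is hard on its stop after the spring rise. Lifting clear and checking.

jog_arm(moves=[[[0,0,0,0,0,-0.01,1],[0,0,0,0,0,-0.02,1],[0,0,0,0,0,-0.02,1],[0,0,0,0,0,-0.02,1],[0,0,0,0,0,-0.02,1],[0,0,0,-0.005,0.015,-0.02,1],[0,0,0,-0.005,0.015,-0.02,1],[0,0,0,-0.005,0.015,-0.01,1],[0,0,0,0,0,0,1],[0,0,0,0,0,0,1]]])

```text
clock: 10.75
ee_pos: [0.4876, 0.0248, 0.165]
tcp_rot: [-3.141, 0.0, 2.929]
wrist_force: [0.5, -0.6, -0.3]
grip_width: 0.0007
```

```bash
python3 wd.py
python3 - <<'E'
from h import *
p,d,c=snap('side'); t,_,_=snap('top')
a=np.load('side0.npz')['p']
print([ (n,int(cv2.absdiff(a,p)[y0:y1,x0:x1].max(2).mean())) for n,(x0,x1,y0,y1) in dict(block=(250,290,262,310),tub=(290,315,190,212),pen=(298,314,228,272)).items()])
w=cv2.imread(__import__('glob').glob('pics/w_1*.png')[0])
cv2.imwrite('pics/fin.png',np.hstack([cv2.resize(p[140:320,220:330],(330,540)),cv2.resize(w[:,:],(470,540))]))
E
```

```text
10.75 [0.48762364 0.02480116 0.16504914] [ 0.47465968 -0.63220402 -0.26720249]
breaker (np.float64(0.0552), np.int64(70))
rock_hi (np.float64(0.0582), np.int64(62))
rock_lo (np.float64(0.0685), np.int64(82))
rock_mid (np.float64(0.0613), np.int64(70))
stop (np.float64(0.059), np.int64(69))
start (np.float64(0.0667), np.int64(75))
[('block', 9), ('tub', 9), ('pen', 10)]
```

View pics/fin.png

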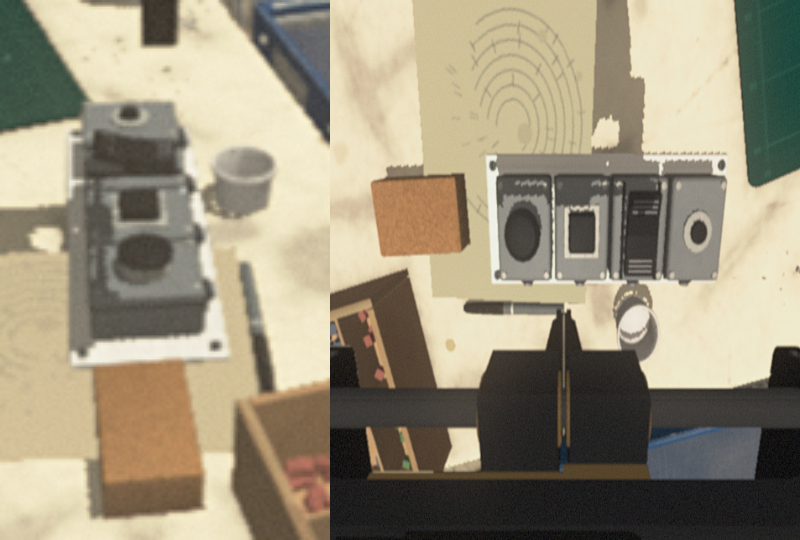

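The final pictures show the plunger home, the rocker's far end down, the mushroom out, the stop key out, the loose things unmoved and the arm clear. Handing in.

```bash
python3 -c "
from station import finish_job; print(finish_job())"
```

```text
the job is handed in; nothing more can be done
None
```

I worked the panel in the order asked with closed fingers: breaker pushed home, rocker tipped over, mushroom button pressed in and let out. The job was handed in at about 11 s on the robot's clock; no verdict is reported.

| Control | Pressed to its stop (peak wrist force) | Last wrist-depth check (reads about 1 mm high) |
|---|---|---|
| Breaker | 23 N | top at 55 mm, 54 mm is home |
| Rocker | 19.5 N | +x end about 68 → 58 mm, other end up at 68.5 mm |
| Start | 33 N | back out at 66.7 mm, 66 mm is out |
| Stop | not touched | 59 mm, 58 mm is out |

The block, tub and pen look unmoved in the last side and wrist pictures, and the arm ended clear of everything.

**Disagreement:** with the fingers shut, their real end was about 32 mm short of the reported TCP. My first descent over the breaker therefore stopped in the air. The missing force and the pictures showed this, and I made every press by force after that.

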